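# Clip the relay module onto the cart's rail

### The arm

A 6-joint arm with a two-finger parallel gripper is mounted at the origin on the work surface. World frame = base frame: x ahead of the robot, y to its left, z up, the work surface at z = 0. Lengths are in m, angles in rad, forces in N, time in s.
With the tool pointing down it reaches from about 0.35 to 0.975 m from the base axis. Payload 4.9 kg.
Tool frame: the origin (TCP) lies midway between the tips of the shut fingers; the grasp point (between the pads) lies 19 mm behind it; z points along the fingers, y is the direction in which the jaws open and shut (so a half turn about z gives the same grasp; the last joint's range is limited). The gripper opens to 85 mm and grips with 20 to 120 N. Pads are 22 mm wide; open, the fingers measure 114 mm over their backs; the gripper's body (76 mm by 85 mm) begins 54 mm behind the grasp point. The pads swing forward as they close: fully open they stand 13 mm farther back than shut.
Start: joints at [1.202, 0.053, 1.613, -0, 1.476, -0.119], TCP at [0.154, 0.606, 0.231] pointing down, gripper open.
Joint ranges: [-3.01, 3.01], [-1.01, 2.22], [0.06, 2.58], [-1.02, 4.17], [0.09, 2.62], [-3.14, 3.14]. Speed limits (rad/s): [2.57, 2.57, 3.14, 3.14, 3.14, 3.14].

### API

Orientations are given as a unit quaternion [w, x, y, z].
In Python, from plant import state, grab_frame, camera_info, job_done, cut_out gives the robot as it stands.
- The arm moves only by the tool step_arm, never from a script. Its argument "moves" is a list of rows, each a list of 7 numbers: the shift along the tool's x, y, z in m, then the turn, a rotation vector about the tool's x, y, z in rad, then the finger opening in m, from 0 to 0.0854. A call has 1 to 8 rows; each row shifts and turns the commanded pose from where the row before left it, along the tool's axes as they then stand; what a row does not reach is not made up. A row lasts 1/10 s, in which the tool goes at most 50 mm and 8.59 degrees, less where a joint would pass 70% of its speed; a pose out of reach is approached as far as the arm can. A call is refused whole if a number of a shift passes 0.05 or a number of a turn 0.15, either way. A call with a gripper value outside its range is refused whole. The fingers move at their own pace and stop on an object; the grip force is fixed at half the most. Time passes only in rows, so rows that do not move let the fingers close. It gives the time, the measured TCP pose, the force and the opening at its end, in the units of the state.
- state(): the state, without advancing time (a new reading comes with each control period).
- grab_frame(name): name is "side" or "top" or "wrist"; returns (picture, depth): 384x512x3 uint8, red, green, blue; 384x512 float32, m along the optical axis (not along the pixel's ray), 0 where there is no reading.
- camera_info(name): a dict with "intrinsics" (3x3 intrinsics, pixels), "dist_coeffs" ([k1, k2, p1, p2, k3] as OpenCV has them; the pictures are not rectified), "world_from_camera" (4x4, takes a point from camera to world coordinates). Camera axes: x right, y down, z forward; pixel columns grow to the right and rows downward; lengths in m; the calibration is good to about 2 mm. A picture is of the moment at which its call begins: read the wrist's pose just before it. camera_info takes no time and is no camera call; for the wrist camera it gives the pose at the moment of the call.
- job_done(): hands the job in, once; it reports no verdict.
Trained networks look in the newest picture that a camera, given by its name, has taken for a name from the list of things; names that differ only in an ending like _2 or _b are one class to them, and where a whole thing is asked for, a point or a joint stands for the part that bears it (a point fixed in the world has none). Each returns a list of dicts, best first, with "conf" (0 to 1); they miss things now and then, are a little off and sometimes report something else, mostly with a low value. They report only what shows in the picture. A call takes as long as a camera call. They do not tell look-alikes from the thing itself.
- cut_out(camera, query): "mask" (384x512 bool, what is visible of it) and "point" ([column, row] in pixels, amid what is visible of it).
The state is a dict: "time": time; "joint_pos": joint angles; "joint_vel": joint speeds; "joint_efforts": joint torques, N m; "tool_pos": TCP position; "tool_rot": TCP orientation; "contact_force": force on the tool from outside, world axes, zero at the start; "ft_torque": the same for the moment, N m; "gripper_width": opening from 0.0 (shut) to 1.0 (fully open).
Only numpy, scipy, OpenCV 4.12 (cv2) and the standard library are available. Lean on these libraries where they do the work, as an engineer would, in place of code of your own. Each camera call takes 0.05 s, during which the arm holds its last target.

### The job

Fit the green relay module onto the empty stretch of the aluminium mounting rail: hook its fixed black lip under one long edge of the rail, then rock the module down until its sprung orange foot clicks under the other edge and it sits flush on the rail, and let go. Work gently: feel for the rail edge with no more than about 18 N while hooking, never push on the rail with more than about 35 N, and leave everything else on the cart where it is.

Things in the scene. Friction and masses are not known exactly. Their poses are not given: they have to be found in the camera images.
- module: Green relay module, about 0.16 kg, standing on the deck on its two legs. Origin: centre of its black seating face, 13 mm above the leg ends; x from lip end to foot end, y across, z out of its top. Housing x -30..30 mm, 34 mm wide in y (flat sides: grip here), z 5..52, flat top. Seating pad (lies on the rail top when fitted) x -10..18, z 0..5.
- lip (a point): Tip of the fixed lip, module x -17, y 0, z -6.75 mm. A black leg (x -26.5..-21.5, z 5..-13, 30 mm wide) carries the lip, which reaches inward to x -17, z -8.5..-5. Between lip and housing is a mouth 10 mm high (z -5..5) that takes the 3 mm thick rail edge while the module is tilted foot end up by 20 to 30 degrees.
- foot (a joint): Orange sprung foot at the module's +x end, sliding along module x: 0 = sprung in (relaxed or clicked), up to 0.006 m = pushed outward. Leg x 21.5..26.5, z 6..-13; nose reaches in to x 17.3 with its catch at z -4.5 and under it a ramp, 22 degrees from upright, to z -12.7. Spring 2 N at 0, 4.4 N at the 3 mm it must give to pass the rail edge; then it snaps back.
- foot_top (a point): Point on the module's flat top above the foot, module x 18, y 0, z 52 mm: a good place to press. Hooked and let go, the module rests foot end up, tilted some 5 to 15 degrees, the foot's ramp on the rail edge; pressing down here with roughly 6 to 15 N clicks it in, and it drops about 6 mm onto the rail.
- rail_base: Grey base plate screwed to the deck, 100 x 230 x 8 mm; origin under its centre, on the deck; x across the rail, y along it. A spacer bar 20 mm wide carries the flat aluminium rail, 40 mm wide, 3 mm thick, 220 mm long, top nominally z 29 mm, both long edges overhanging the spacer by 10 mm. The module may face either way.
- seat (a point): Nominal rail top, mid empty stretch: plate x 0, y -22, z 29 mm. Fitted blocks (34 mm above rail) fill y 53..94, an end stop (16 mm) y -108..-98. Rail and spacer are rigidly fixed, but through slots and on packing: really 0 to 6 mm higher than nominal and up to 11 mm to either side in x. No pose given here shows it: find rail top and edge by feel.
- weight: Brass parcel weight, 54 mm diameter, 62 mm tall, origin under its centre. Leave alone.
- mug: White ceramic mug, 76 mm diameter, 85 mm tall, handle at its +y, origin under its centre. Leave alone.
- whistle: Red plastic whistle lying down, about 44 x 22 x 18 mm, origin under its round end. Leave alone.
- carton: Small cardboard carton, 110 x 80 x 60 mm, origin under its centre. Leave alone.
Mind the look-alikes: they are no part of the job. Of the things that look like the rail_base, the larger one is meant.

How it is judged:
On the way, in this order (a step that is already met when the one before it is completed fails the run):
1. the lip is hooked under a rail edge with the module tilted (angle between the z axis of module and the z axis of rail_base, either way round above 0.08 rad and z of lip in the frame of rail_base below 0.0305 m and x of lip in the frame of rail_base between -0.031 and 0.031 m and z of module in the frame of rail_base above 0.027 m), for 0.1 s.
2. the module is rocked down flush with its foot clicked (z of module in the frame of rail_base between 0.0275 and 0.0365 m and angle between the z axis of module and the z axis of rail_base, either way round below 0.04 rad and angle between the x axis of module and the x axis of rail_base, either way round below 0.08 rad and angle between module's own z axis and vertical below 0.2 rad and x of module in the frame of rail_base between -0.015 and 0.015 m and y of module in the frame of rail_base between -0.085 and 0.042 m and value of joint foot below 0.0015 m), for 0.2 s.
At the end, for the whole second after the job is handed in: Module on the rail's empty stretch (plate y -85 to 42 mm, x within 15 mm of its centre line), origin 27.5 to 36.5 mm over the deck, level within 0.04 rad, square within 0.08 rad, foot sprung in (under 1.5 mm), released, at rest; mug, weight, whistle, carton within 20 mm of their starts (all of step 2 and linear speed of module below 0.01 m/s and contact force between module and the fingers below 0.1 N and distance of each of mug, weight, whistle, carton from where it was at the start of the episode below 0.02 m); the robot touches nothing.
It fails at once if the rail is pushed with more than 18 N through the module while hooking it (module tilted over 0.28 rad) (contact force between module and rail_base above 18 N and angle between the z axis of module and the z axis of rail_base, either way round above 0.28 rad).
It fails at once if the module is forced on the rail with more than 35 N (contact force between module and rail_base above 35 N).
It fails at once if the fingers or arm press the rail with more than 35 N (contact force between any of the fingers, the arm and rail_base above 35 N).
It fails at once if a bystander is moved more than 20 mm or knocked over (not (distance of mug from where it was at the start of the episode below 0.02 m) or not (distance of weight from where it was at the start of the episode below 0.02 m) or not (distance of whistle from where it was at the start of the episode below 0.02 m) or not (distance of carton from where it was at the start of the episode below 0.02 m) or not (angle between mug's own z axis and vertical below 0.3 rad) or not (angle between weight's own z axis and vertical below 0.3 rad) or not (angle between whistle's own z axis and vertical below 0.3 rad) or not (angle between carton's own z axis and vertical below 0.3 rad)).
It also fails if it takes over 72 s, if anything falls off the work surface, if the arm or the gripper's body presses on something with over 40 N, if the wrist force passes 120 N, or if a joint passes its speed limit or range.

## Working session

There is one attempt and no reset: what is moved stays moved. The work goes in short steps, Python scripts to look and compute and a tool call to move; the robot and the scene stay as the last step left them, time stands still between calls to the robot, and variables do not carry over. Pictures are saved under pics/ and viewed, and the job is handed in when it is done.

Besides the shell and the picture viewer there is one more tool, called after "Request:" as name(argument=value, ...), one argument or row to a line, values as JSON. step_arm: Moves the arm, as the interface text tells. Its arguments: {"type":"object","properties":{"moves":{"type":"array"}},"required":["moves"]}

```bash
ls; mkdir -p pics
python3 - <<'E'
from plant import *
import cv2,numpy as np
s=state();print(s)
for n in ["side","top","wrist"]:
    p,d=grab_frame(n);cv2.imwrite(f"pics/a_{n}.png",p[:,:,::-1]);np.save(f"pics/a_{n}.npy",d)
    ci=camera_info(n);print(n,np.round(ci["intrinsics"],1).tolist(),ci["dist_coeffs"],np.round(ci["world_from_camera"],3).tolist())
E
```

```text
pics
{'time': 0.0, 'joint_pos': array([ 1.20200482e+00,  5.33703718e-02,  1.61428182e+00,  1.69059347e-05,
        1.47601557e+00, -1.19027141e-01]), 'joint_vel': array([-0.0005821 ,  0.00089333, -0.00141897,  0.00015635, -0.00140393,
        0.00048751]), 'joint_efforts': array([-2.35496473e-04, -3.93695605e+01, -3.70167160e+01, -2.11681827e-04,
        6.94980263e-03, -9.62461087e-06]), 'tool_pos': array([0.15427052, 0.60501976, 0.23006193]), 'tool_rot': array([-2.58732086e-04,  1.24558572e-01,  9.92211714e-01, -1.00481032e-03]), 'contact_force': array([-0.25681575, -0.60699612,  0.05847859]), 'ft_torque': array([ 0.02794467, -0.02950442,  0.01863711]), 'gripper_width': 1.0003704974483016}
side [[428.8, 0.0, 262.3], [0.0, 428.8, 197.0], [0.0, 0.0, 1.0]] [-0.07372633  0.          0.          0.          0.        ] [[-0.922, -0.286, 0.262, 0.289], [-0.388, 0.707, -0.591, 0.647], [-0.016, -0.646, -0.763, 0.943], [0.0, 0.0, 0.0, 1.0]]
top [[388.2, 0.0, 257.5], [0.0, 388.2, 194.2], [0.0, 0.0, 1.0]] [-0.03085259  0.          0.          0.          0.        ] [[-0.019, -0.984, 0.177, 0.435], [-0.999, 0.023, 0.023, -0.041], [-0.027, -0.177, -0.984, 0.947], [0.0, 0.0, 0.0, 1.0]]
wrist [[314.5, 0.0, 252.6], [0.0, 314.5, 191.5], [0.0, 0.0, 1.0]] [0.01908213 0.         0.         0.         0.        ] [[0.247, 0.922, 0.299, 0.079], [0.969, -0.234, -0.078, 0.625], [-0.002, 0.309, -0.951, 0.373], [0.0, 0.0, 0.0, 1.0]]
```

View pics/a_side.png

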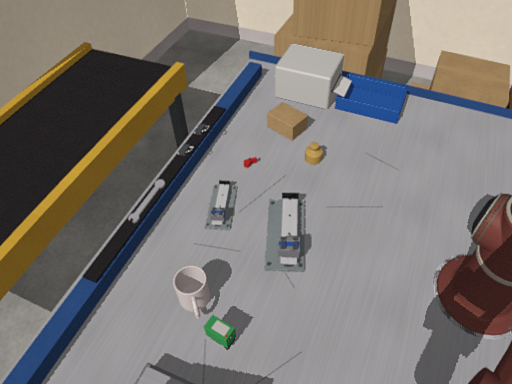

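View pics/a_top.png

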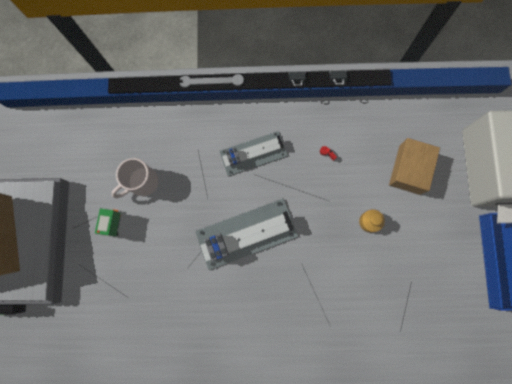

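View pics/a_wrist.png

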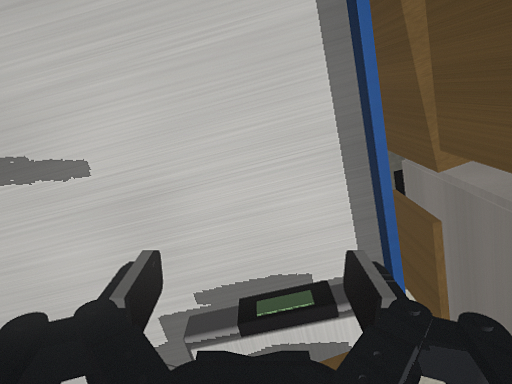

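The top view shows the green module at (107,223), the mug at (133,175), the larger rail plate at (247,233), a smaller look-alike plate at (254,152), the whistle at (328,152), the weight at (372,220) and the carton at (414,165). Only one module candidate shows, and I take the larger plate. Next I'll measure.

```bash
cat > h.py <<'E'
import numpy as np,cv2
from plant import *
def cloud(cam,d,wfc=None):
    ci=camera_info(cam);K=np.array(ci["intrinsics"]);D=np.array(ci["dist_coeffs"]);T=np.array(ci["world_from_camera"]) if wfc is None else wfc
    v,u=np.mgrid[0:384,0:512]
    p=cv2.undistortPoints(np.stack([u,v],-1).reshape(-1,1,2).astype(np.float64),K,D).reshape(384,512,2)
    P=np.dstack([p*d[...,None],d]);return P@T[:3,:3].T+T[:3,3]
def proj(cam,X,wfc=None):
    ci=camera_info(cam);T=np.array(ci["world_from_camera"]) if wfc is None else wfc
    Ti=np.linalg.inv(T);r,_=cv2.Rodrigues(Ti[:3,:3])
    return cv2.projectPoints(np.asarray(X,float).reshape(-1,1,3),r,Ti[:3,3],np.array(ci["intrinsics"]),np.array(ci["dist_coeffs"]))[0].reshape(-1,2)
def R(q):
    from scipy.spatial.transform import Rotation as Ro
    return Ro.from_quat([q[1],q[2],q[3],q[0]]).as_matrix()
E
python3 - <<'E'
from h import *
d={n:np.load(f"pics/a_{n}.npy") for n in ["top","side"]}
for cam in ["top","side"]:
    p,dd=grab_frame(cam);C=cloud(cam,dd)
    for q in ["module","rail_base","mug","foot","lip"]:
        for r in cut_out(cam,q)[:3]:
            m=r["mask"];P=C[m];P=P[dd[m]>0]
            print(cam,q,round(float(r["conf"]),2),np.round(r["point"],0),m.sum(),"med",np.round(np.median(P,0),3),"z pct",np.round(np.percentile(P[:,2],[5,50,95]),3))
    cv2.imwrite(f"pics/b_{cam}_mod.png",cv2.resize(p[180:270,60:320,::-1] if cam=="top" else p[180:360,170:330,::-1],None,fx=3,fy=3,interpolation=cv2.INTER_CUBIC))
E
```

```text
top module 0.84 [108. 224.] 565 med [0.536 0.326 0.064] z pct [0.02  0.064 0.068]
top module 0.51 [132. 180.] 1270 med [0.644 0.279 0.042] z pct [0.004 0.042 0.085]
top rail_base 0.85 [251. 155.] 1634 med [ 0.705 -0.008  0.009] z pct [0.004 0.009 0.045]
top rail_base 0.7 [249. 236.] 4043 med [0.505 0.01  0.01 ] z pct [0.006 0.01  0.067]
top mug 0.91 [133. 182.] 1314 med [0.644 0.28  0.041] z pct [0.004 0.041 0.085]
top lip 0.98 [111. 225.] 585 med [0.536 0.327 0.064] z pct [0.018 0.064 0.068]
top lip 0.64 [131. 181.] 1257 med [0.643 0.281 0.04 ] z pct [0.003 0.04  0.085]
side rail_base 0.85 [287. 237.] 2793 med [0.5   0.027 0.01 ] z pct [0.006 0.01  0.067]
side rail_base 0.69 [220. 206.] 1119 med [ 0.702 -0.002  0.008] z pct [0.003 0.008 0.044]
side mug 0.95 [192. 291.] 1357 med [0.644 0.27  0.051] z pct [0.004 0.051 0.085]
side lip 0.69 [221. 331.] 634 med [0.532 0.347 0.064] z pct [0.024 0.064 0.067]
```

View pics/b_top_mod.png

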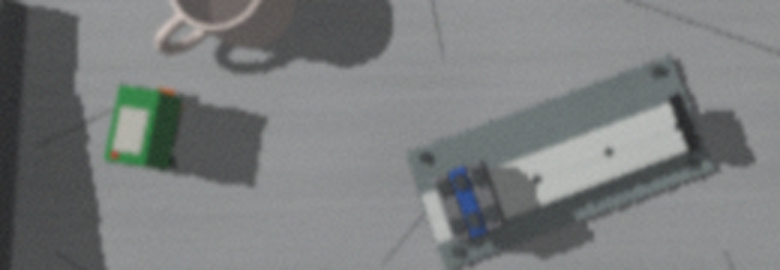

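View pics/b_side_mod.png

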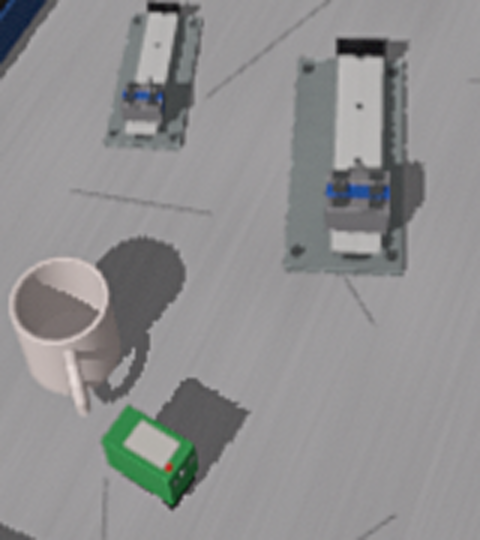

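Run:
```python
from h import *
for cam in ["top","side"]:
    p,dd=grab_frame(cam);C=cloud(cam,dd)
    # deck ref
    X,Y,Z=C[...,0],C[...,1],C[...,2]
    ok=(dd>0)&(X>.3)&(X<.8)&(Y>-.3)&(Y<.45)
    dk=ok&(abs(Z)<.004);A=np.c_[X[dk],Y[dk],np.ones(dk.sum())];c=np.linalg.lstsq(A,Z[dk],rcond=None)[0];print(cam,"deck",c)
    Zc=Z-(c[0]*X+c[1]*Y+c[2])
    reg=ok&(X>.4)&(X<.62)&(Y>-.13)&(Y<.16)
    def rect(m,n):
        m=cv2.morphologyEx(m.astype(np.uint8),cv2.MORPH_OPEN,np.ones((2,2)))>0
        l,lab,st,ce=cv2.connectedComponentsWithStats(m.astype(np.uint8));k=1+np.argmax(st[1:,4]);m=lab==k
        r=cv2.minAreaRect((np.c_[X[m],Y[m]]*1000).astype(np.float32));print(n,m.sum(),"c,size,ang",np.round(r[0],1),np.round(r[1],1),round(r[2],2),"z",np.round(np.median(Zc[m])*1000,1), "box",np.round(cv2.boxPoints(r)).tolist())
    h=np.histogram(Zc[reg]*1000,bins=np.arange(-6,75,3));print(h[0].tolist())
    rect(reg&(Zc>.004)&(Zc<.013),"plate")
    rect(reg&(Zc>.004),"plate+")
    rect(reg&(Zc>.023)&(Zc<.040),"rail")
    rm=ok&(X>.47)&(X<.6)&(Y>.27)&(Y<.40)
    rect(rm&(Zc>.058)&(Zc<.07),"modtop")
```

```text
top deck [ 8.63792311e-05 -8.69610303e-04  6.25627569e-04]
[241, 3164, 3109, 454, 1345, 624, 24, 0, 0, 0, 3, 208, 756, 227, 9, 7, 11, 54, 32, 9, 5, 9, 28, 160, 133, 70]
plate 1327 c,size,ang [490.   3.] [133.  230.3] 19.25 z 8.3 box [[389.0, 90.0], [465.0, -128.0], [591.0, -84.0], [515.0, 134.0]]
plate+ 3920 c,size,ang [489.9   3.1] [133.  230.9] 19.25 z 10.2 box [[389.0, 90.0], [465.0, -128.0], [591.0, -84.0], [515.0, 134.0]]
rail 1095 c,size,ang [478.4 -23.4] [ 93.8 153.3] 19.49 z 31.4 box [[409.0, 33.0], [460.0, -111.0], [548.0, -80.0], [497.0, 65.0]]
modtop 384 c,size,ang [504.1 166.7] [433.6  59.9] 79.42 z 64.7 box [[435.0, -41.0], [494.0, -52.0], [573.0, 374.0], [514.0, 385.0]]
side deck [ 0.00024562 -0.00056232 -0.00024278]
[129, 1833, 2226, 464, 903, 484, 48, 6, 3, 0, 2, 85, 404, 208, 30, 29, 27, 54, 26, 16, 15, 17, 18, 108, 104, 66]
plate 1556 c,size,ang [412.2 272.7] [100.1 787.4] 19.22 z 8.1 box [[235.0, 628.0], [494.0, -116.0], [589.0, -83.0], [330.0, 661.0]]
plate+ 2802 c,size,ang [416.2 261.1] [100.1 812. ] 19.22 z 10.4 box [[235.0, 628.0], [503.0, -139.0], [597.0, -106.0], [330.0, 661.0]]
rail 588 c,size,ang [414.8 270.2] [ 42.1 793.8] 17.29 z 32.0 box [[277.0, 643.0], [513.0, -115.0], [553.0, -102.0], [317.0, 655.0]]
modtop 428 c,size,ang [533.6 330.9] [52.2 58.1] 81.26 z 65.0 box [[501.0, 310.0], [558.0, 301.0], [566.0, 352.0], [509.0, 361.0]]
```

Run:
```python
from h import *
for cam in ["top","side"]:
    p,dd=grab_frame(cam);C=cloud(cam,dd)
    X,Y,Z=C[...,0]*1e3,C[...,1]*1e3,C[...,2]*1e3
    ok=(dd>0)
    reg=ok&(X>400)&(X<620)&(Y>-140)&(Y<160)
    def fit(m,n,a):
        l,lab,st,ce=cv2.connectedComponentsWithStats(m.astype(np.uint8),connectivity=4);k=1+np.argmax(st[1:,4]);m=lab==k
        x=X[m];y=Y[m]
        # along-rail axis t, across axis s
        e=np.array([np.cos(a),np.sin(a)]);f=np.array([-e[1],e[0]])
        s=x*e[0]+y*e[1];t=x*f[0]+y*f[1]
        print(cam,n,m.sum(),"s",np.round(np.percentile(s,[0.5,2,98,99.5]),1),"t",np.round(np.percentile(t,[.5,2,98,99.5]),1),"z",round(np.median(Z[m]),1))
        for q in np.arange(np.percentile(t,2)+10,np.percentile(t,98)-5,25):
            b=abs(t-q)<8
            if b.sum()>5:print("   t",round(q),np.round(np.percentile(s[b],[3,97]),1),"z",np.round(np.median(Z[m][b]),1))
        r=cv2.minAreaRect((np.c_[x,y]).astype(np.float32));print("   ",np.round(r[0],1),np.round(r[1],1),round(r[2],2))
    a=np.radians(19.2)
    fit(reg&(Z>4)&(Z<80),"plate+",a)
    fit(reg&(Z>24)&(Z<40),"rail",a)
    rm=ok&(X>470)&(X<600)&(Y>260)&(Y<400)
    fit(rm&(Z>56)&(Z<72),"modtop",np.radians(-10))
```

```text
top plate+ 3942 s [433.4 434.9 531.1 532.7] t [-270.3 -265.4  -47.3  -42.6] z 10.8
   t -255 [437.  529.8] z 13.0
   t -230 [436.6 530. ] z 10.3
   t -205 [435.7 530.5] z 10.5
   t -180 [435.7 529.9] z 10.9
   t -155 [436.  530.1] z 10.3
   t -130 [435.7 529.7] z 10.2
   t -105 [436.7 528.9] z 30.1
   t -80 [436.2 529.6] z 63.7
   t -55 [435.4 530.2] z 10.4
    [508.5   9.6] [103.8 234. ] 18.88
top rail 1107 s [454.1 454.7 493.2 493.7] t [-254.3 -251.8 -105.1 -102.6] z 32.2
   t -242 [455.7 492.7] z 32.4
   t -217 [455.3 492.9] z 32.1
   t -192 [455.4 492.7] z 32.0
   t -167 [455.2 492.9] z 32.0
   t -142 [455.4 492.5] z 32.1
   t -117 [455.  492.4] z 32.4
    [506.1 -12.7] [ 40.6 152.6] 19.55
top modtop 402 s [441.7 442.9 499.5 500.3] t [407.1 407.6 441.1 441.8] z 65.3
   t 418 [443.  498.7] z 65.6
    [537.5 336.9] [36.2 59.8] 81.0
side plate+ 2800 s [432.1 432.4 529.7 531.3] t [-266.4 -261.4  -41.9  -39.3] z 10.4
   t -251 [435.1 527.9] z 30.9
   t -226 [435.1 527.6] z 10.5
   t -201 [434.8 528.2] z 9.6
   t -176 [434.9 527. ] z 10.2
   t -151 [434.9 529.5] z 9.9
   t -126 [434.4 529.5] z 9.2
   t -101 [432.6 530. ] z 8.8
   t -76 [434.7 529. ] z 61.5
   t -51 [434.5 527.6] z 9.3
    [506.4  11.5] [105.3 238.1] 19.22
side rail 589 s [452.6 453.1 491.7 492.3] t [-255.1 -254.1 -128.1 -124.5] z 32.0
   t -244 [453.1 491.6] z 31.7
   t -219 [452.9 491. ] z 32.1
   t -194 [455.2 490.2] z 31.7
   t -169 [454.8 491.9] z 31.8
   t -144 [454.6 491. ] z 32.2
    [506.6 -24.1] [ 44.4 132.6] 21.11
side modtop 439 s [439.1 439.5 497.7 499.2] t [411.4 411.9 444.4 445.1] z 64.8
   t 422 [439.7 497. ] z 64.8
    [536.5 340.2] [34.4 60.6] 80.32
```

Request:
step_arm(
  moves=[
    [-0.04,-0.015,0,0,0,0,0.0854],
    [-0.04,-0.015,0,0,0,0,0.0854],
    [-0.04,-0.015,0,0,0,0,0.0854],
    [-0.04,-0.015,0,0,0,0,0.0854],
    [-0.04,-0.015,0,0,0,0,0.0854],
    [-0.04,-0.015,0,0,0,0,0.0854],
    [-0.04,-0.015,0,0,0,0,0.0854],
    [-0.04,-0.015,0,0,0,0,0.0854],
  ],
)

```text
time: 1.75
tool_pos: [0.4362, 0.4091, 0.2315]
tool_rot: [0.0, 0.125, 0.992, 0.0]
contact_force: [-0.6, 0.8, -0.5]
gripper_width: 1.003
```

Request:
step_arm(
  moves=[
    [-0.03,-0.01,0,0,0,0,0.0854],
    [-0.02,-0.01,0,0,0,-0.04,0.0854],
    [-0.015,-0.008,0,0,0,-0.04,0.0854],
    [0,0,0,0,0,0,0.0854],
  ],
)

```text
time: 2.15
tool_pos: [0.4929, 0.3661, 0.2312]
tool_rot: [0.0, 0.086, 0.996, -0.0]
contact_force: [-0.5, 1.0, 0.2]
gripper_width: 1.003
```

Run:
```python
from h import *
s=state();print(s["time"],s["tool_pos"],s["tool_rot"],s["contact_force"],s["joint_pos"])
T=np.array(camera_info("wrist")["world_from_camera"])
p,d=grab_frame("wrist");cv2.imwrite("pics/c_w.png",p[:,:,::-1]);np.savez("pics/c_w.npz",d=d,T=T)
```

```text
2.15 [0.49285783 0.36612746 0.2312305 ] [ 1.42168319e-04  8.62204592e-02  9.96276060e-01 -1.59552895e-04] [-0.5048154   1.04260692  0.18989865] [ 5.17965273e-01  2.69670104e-02  1.63948587e+00 -4.26098037e-04
  1.47508711e+00 -8.80135052e-01]
```

View pics/c_w.png

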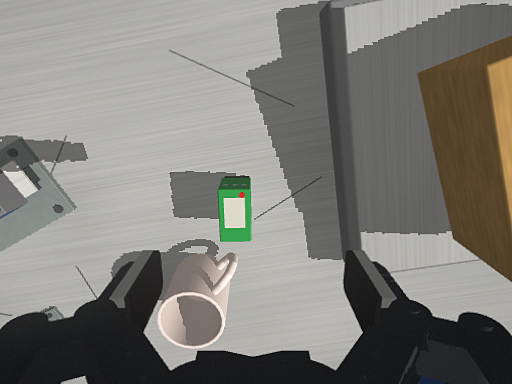

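Run:
```python
from h import *
p=cv2.imread("pics/c_w.png");cv2.imwrite("pics/c_crop.png",cv2.resize(p[160:260,180:300],None,fx=5,fy=5,interpolation=cv2.INTER_CUBIC))
z=np.load("pics/c_w.npz");C=cloud("wrist",z["d"],z["T"])*1e3
Z=C[...,2];m=(Z>56)&(Z<72)&(abs(C[...,0]-537)<60)&(abs(C[...,1]-338)<45)
l,lab,st,ce=cv2.connectedComponentsWithStats(m.astype(np.uint8),connectivity=4);k=1+np.argmax(st[1:,4]);m=lab==k
r=cv2.minAreaRect(C[m][:,:2].astype(np.float32));print(m.sum(),r,np.median(Z[m]))
a=np.radians(-9.5)
for a in np.radians([-11,-10,-9,-8]):
    s=C[m][:,0]*np.cos(a)+C[m][:,1]*np.sin(a);t=-C[m][:,0]*np.sin(a)+C[m][:,1]*np.cos(a)
    P=np.percentile(s,[1,99]),np.percentile(t,[1,99]);print(np.round(P,1));c=[np.mean(P[0]),np.mean(P[1])];print(c[0]*np.cos(a)-c[1]*np.sin(a),c[0]*np.sin(a)+c[1]*np.cos(a))
dk=(abs(Z)<6);print("deck",np.median(Z[dk]))
```

```text
1740 ((537.835205078125, 338.2225646972656), (34.01970291137695, 60.202735900878906), 80.91014862060547) 65.62718336918289
[[433.5 492.1]
 [417.8 451.5]]
537.2295212786005 338.34424670831373
[[441.1 499.8]
 [410.  443.2]]
537.3659930313471 338.41792843874475
[[448.5 507.2]
 [401.8 435. ]]
537.4296178941338 338.5266018197468
[[455.6 514.5]
 [393.4 426.7]]
537.3929594913386 338.5396359333337
deck 0.4890846645659863
```

View pics/c_crop.png

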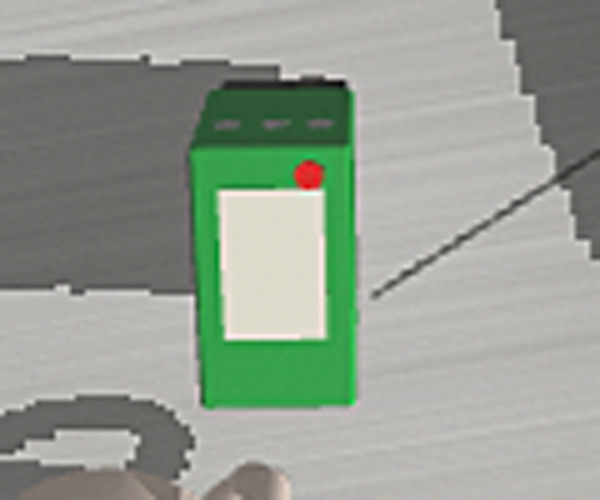

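The module stands lip end (black leg, crop (285,83)) towards the robot, foot end away. The wrist, top and side cameras agree on centre (537.5, 338.4) mm, yaw about -9.1° and top at about 65 mm. I go down to grip the flat sides.

Request:
step_arm(
  moves=[
    [-0.025,-0.01,0.02,0,0,-0.014,0.07],
    [-0.0237,-0.0096,0.02,0,0,0,0.07],
    [0,0,0.04,0,0,0,0.07],
    [0,0,0.04,0,0,0,0.07],
    [0,0,0.02,0,0,0,0.07],
    [0,0,0,0,0,0,0.07],
  ],
)

```text
time: 2.8
tool_pos: [0.5326, 0.3398, 0.0866]
tool_rot: [-0.004, 0.078, 0.997, -0.002]
contact_force: [-0.5, -0.3, -0.0]
gripper_width: 0.817
```

Run:
```python
from h import *
s=state();print(s["time"],s["tool_pos"],R(s["tool_rot"]).round(3),s["contact_force"],s["gripper_width"])
p,d=grab_frame("wrist");cv2.imwrite("pics/d_w.png",p[:,:,::-1])
```

```text
2.8 [0.53258731 0.33975581 0.08655484] [[-0.988  0.155 -0.008]
 [ 0.155  0.988 -0.003]
 [ 0.007 -0.005 -1.   ]] [-0.49175471 -0.26989222 -0.04824063] 0.8173485375070324
```

View pics/d_w.png

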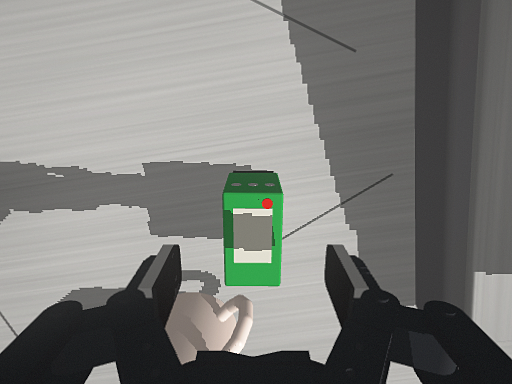

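Request:
step_arm(
  moves=[
    [-0.002,0,0.015,0,0,0,0.07],
    [-0.001,0,0.015,0,0,0,0.07],
    [0,0,0,0,0,0,0.07],
    [0,0,0,0,0,0,0.07],
  ],
)

```text
time: 3.25
tool_pos: [0.5391, 0.3398, 0.061]
tool_rot: [-0.0, 0.078, 0.997, -0.0]
contact_force: [0.9, 1.1, -0.8]
gripper_width: 0.817
```

Request:
step_arm(
  moves=[
    [0.0014,-0.0016,0.015,0,0,0,0.07],
    [0,0,0.014,0,0,0,0.07],
    [0,0,0,0,0,0,0.07],
    [0,0,0,0,0,0,0.07],
  ],
)

```text
time: 3.65
tool_pos: [0.5369, 0.3381, 0.0311]
tool_rot: [-0.001, 0.078, 0.997, -0.001]
contact_force: [-0.2, -0.2, 0.2]
gripper_width: 0.821
```

Request:
step_arm(
  moves=[
    [0,0,0,0,0,0,0.03],
    [0,0,0,0,0,0,0.02],
    [0,0,0,0,0,0,0.02],
    [0,0,0,0,0,0,0.02],
    [0,0,0,0,0,0,0.02],
    [0,0,0,0,0,0,0.02],
    [0,0,0,0,0,0,0.02],
  ],
)

```text
time: 4.35
tool_pos: [0.5383, 0.3387, 0.0332]
tool_rot: [0.001, 0.078, 0.997, 0.0]
contact_force: [-0.0, -1.0, 5.7]
gripper_width: 0.387
```

Run:
```python
from h import *
s=state();print(s["time"],s["tool_pos"],R(s["tool_rot"]).round(3),s["contact_force"],s["gripper_width"])
p,d=grab_frame("wrist");cv2.imwrite("pics/e_w.png",p[:,:,::-1])
```

```text
4.35 [0.53830194 0.33870425 0.03317892] [[-0.988  0.155  0.001]
 [ 0.155  0.988  0.001]
 [-0.001  0.001 -1.   ]] [-0.03545918 -0.97610239  5.70256169] 0.3872406664050177
```

View pics/e_w.png

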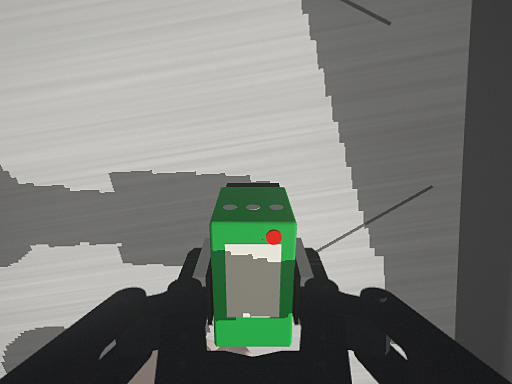

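Request:
step_arm(
  moves=[
    [0,0,-0.02,0,0,0,0.02],
    [0,0,-0.04,0,0,0,0.02],
    [0,0,-0.04,0,0,0,0.02],
    [0,0,-0.03,0,0,0,0.02],
    [0,0,0,0,0,0,0.02],
    [0,0,0,0,0,0,0.02],
  ],
)

```text
time: 5.0
tool_pos: [0.537, 0.3382, 0.1613]
tool_rot: [-0.001, 0.078, 0.997, -0.0]
contact_force: [-1.0, -0.0, -2.7]
gripper_width: 0.394
```

Run:
```python
from h import *
s=state();print(s["time"],s["tool_pos"],R(s["tool_rot"]).round(3),s["contact_force"],s["gripper_width"])
T=np.array(camera_info("wrist")["world_from_camera"])
p,d=grab_frame("wrist");C=cloud("wrist",d,T)*1e3
Rt=R(s["tool_rot"]);L=(C-s["tool_pos"]*1e3)@Rt
g=(p[...,1].astype(int)>p[...,0].astype(int)+40)&(p[...,1].astype(int)>p[...,2].astype(int)+30)
x=L[g]; top=x[abs(x[:,2]-np.percentile(x[:,2],10))<4]
print("top tool frame",np.percentile(top,[1,50,99],axis=0).round(1))
```

```text
5.0 [0.53704486 0.33823386 0.16126732] [[-0.988  0.155 -0.001]
 [ 0.155  0.988 -0.   ]
 [ 0.001 -0.001 -1.   ]] [-1.03182968 -0.02644037 -2.74070733] 0.393940662369335
top tool frame [[-29.  -16.5 -33.4]
 [  1.7  -0.8 -32.1]
 [ 30.2  16.3 -29.6]]
```

Request:
step_arm(
  moves=[
    [0,-0.03,0,0,0,0,0.02],
    [0,-0.04,0,0,0,0,0.02],
    [0,-0.04,0,0,0,0,0.02],
    [0,-0.04,0,0,0,0,0.02],
    [0,-0.04,0,0,0,0,0.02],
    [0,-0.04,0,0,0,0,0.02],
    [0,-0.04,0,0,0,0,0.02],
    [0,-0.04,0,0,0,0,0.02],
  ],
)

```text
time: 5.85
tool_pos: [0.4871, 0.031, 0.1589]
tool_rot: [-0.003, 0.078, 0.997, 0.0]
contact_force: [0.4, -0.6, -1.7]
gripper_width: 0.385
```

Request:
step_arm(
  moves=[
    [0,-0.03,0,0,0,0,0.02],
    [0,-0.022,0,0,0,0,0.02],
    [0,0,0,0,0,-0.12,0.02],
    [0,0,0,0,0,-0.12,0.02],
    [0,0,0,0,0,-0.12,0.02],
    [0,0,0,0,0,-0.13,0.02],
    [0,0,0,0,0,0,0.02],
  ],
)

```text
time: 6.55
tool_pos: [0.4796, -0.0189, 0.1591]
tool_rot: [-0.003, -0.166, 0.986, 0.001]
contact_force: [-0.1, 0.5, -2.0]
gripper_width: 0.39
```

Run:
```python
from h import *
s=state();print(s["time"],s["tool_pos"],R(s["tool_rot"]).round(4),s["contact_force"],s["gripper_width"],s["joint_pos"])
T=np.array(camera_info("wrist")["world_from_camera"])
p,d=grab_frame("wrist");cv2.imwrite("pics/f_w.png",p[:,:,::-1]);np.savez("pics/f_w.npz",d=d,T=T)
C=cloud("wrist",d,T)*1e3;Z=C[...,2]
a=np.radians(19.2);S=C[...,0]*np.cos(a)+C[...,1]*np.sin(a);t=-C[...,0]*np.sin(a)+C[...,1]*np.cos(a)
m=(d>0)&(Z>24)&(Z<40)&(S>400)&(S<540)&(t>-290)&(t<-40)
for q in range(-270,-50,15):
    b=m&(abs(t-q)<6)
    if b.sum()>20: print(q,b.sum(),np.percentile(S[b],[1,50,99]).round(1),np.median(Z[b]).round(1))
dk=(abs(Z)<4)&(d>0);print("deck",np.median(Z[dk]))
pl=(d>0)&(Z>6)&(Z<12)&(t>-290)&(t<-40)&(S>400)&(S<560);print("plate",np.percentile(S[pl],[1,99]),np.percentile(t[pl],[1,99]),np.median(Z[pl]))
```

```text
6.55 [ 0.4796276  -0.01885909  0.1591358 ] [[-0.9448 -0.3276 -0.0055]
 [-0.3276  0.9448  0.0011]
 [ 0.0048  0.0029 -1.    ]] [-0.07143837  0.52066042 -1.95418004] 0.3901202635829703 [-1.94542839e-01 -2.45603241e-01  2.01296641e+00  6.31110247e-05
  1.37982242e+00 -2.09915634e+00]
-255 380 [451.7 472.7 495.8] 32.5
-240 553 [454.6 473.3 494.4] 32.0
-225 551 [454.8 473.4 494.6] 31.9
-210 185 [454.5 462.5 481.4] 31.8
-135 437 [454.4 469.5 493.5] 31.9
-120 533 [454.5 473.3 493.7] 31.8
-105 512 [448.6 472.9 497.5] 32.1
-90 31 [448.3 448.6 449.9] 37.4
-75 28 [448.1 448.5 449.8] 36.7
deck 0.3717806991600514
plate [433.9478288  532.51307668] [-268.92203699  -43.76756531] 8.36010142807353
```

View pics/f_w.png

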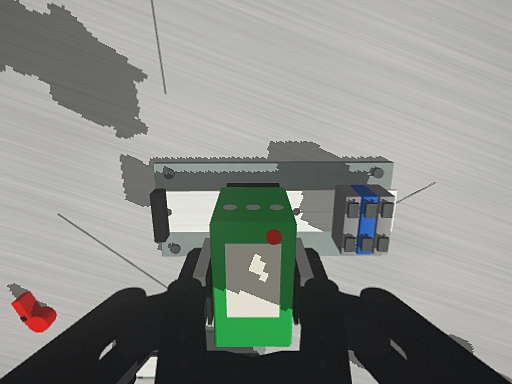

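Request:
step_arm(
  moves=[
    [0,0,0,0,-0.14,0,0.02],
    [0,0,0,0,-0.14,0,0.02],
    [0,0,0,0,-0.14,0,0.02],
    [0,0,0,0,-0.016,0,0.02],
    [0,0,0,0,0,0,0.02],
    [0,0,0,0,0,0,0.02],
  ],
)

```text
time: 7.2
tool_pos: [0.482, -0.0193, 0.1629]
tool_rot: [0.213, -0.162, 0.963, 0.036]
contact_force: [0.5, 0.8, -2.0]
gripper_width: 0.39
```

```bash
cat > m.py <<'E'
from h import *
A=np.radians(19.15);e=np.array([np.cos(A),np.sin(A),0]);f=np.array([-e[1],e[0],0]);k=np.array([0,0,1.])
def mod(off=(0.6,0,20.0)):
    s=state();Rt=R(s["tool_rot"]);O=s["tool_pos"]*1e3+Rt@np.array(off);M=np.c_[-Rt[:,0],Rt[:,1],-Rt[:,2]]
    return s,Rt,O,M
def rep(edge=454.0,top=31.5,off=(0.6,0,20.0)):
    s,Rt,O,M=mod(off)
    th=np.arcsin(M[2,0]);so,to=O@e,O@f
    print("t",s["time"],"tcp",(s["tool_pos"]*1e3).round(1),"F",s["contact_force"].round(1),"Fs,Ft,Fz",np.round([s["contact_force"]@e,s["contact_force"]@f,s["contact_force"][2]],1),"tq",s["ft_torque"].round(2),"w",round(s["gripper_width"]*85.4,1))
    print("tilt deg",np.degrees(th).round(2),"roll",np.degrees(M[2,1]).round(2),"yaw-A",np.degrees(np.arctan2(M[1,1],M[0,1])-np.pi/2-A).round(2),"O s,t,z",so.round(1),to.round(1),O[2].round(1))
    lip=O+M@np.array([-17,0,-6.75]);print("lip s,z",(lip@e).round(1),lip[2].round(1))
    B=M.T@(edge*e+to*f+(top-3)*k-O);print("rail bottom corner in module x,z",B[[0,2]].round(2),"-> bz window lip:",(-5+np.tan(th)*(-17-B[0])).round(2))
    return s,Rt,O,M
def go(ds,dt,dz):
    s,Rt,O,M=mod();print("move",ds,dt,dz,"tool:",(Rt.T@(ds*e+dt*f+dz*k)).round(2))
E
python3 - <<'E'
from m import *
s,Rt,O,M=rep()
# target: origin so that lip tip is 12 mm outside edge, corner bz -0.7 equivalent height
th=np.arcsin(M[2,0])
z0=28.5+21*np.sin(th)+0.7*np.cos(th)
lip_s_rel=(M@np.array([-17,0,-6.75]))@e
print("z0",z0);go(454-12-lip_s_rel-O@e,-176.7-O@f,z0-O[2])
E
```

```text
t 7.2 tcp [482.  -19.3 162.9] F [ 0.5  0.8 -2. ] Fs,Ft,Fz [ 0.8  0.6 -2. ] tq [-0.07  0.3   0.  ] w 33.3
tilt deg 24.92 roll 0.01 yaw-A -0.04 O s,t,z 456.9 -176.3 144.5
lip s,z 444.3 131.2
rail bottom corner in module x,z [ -51.52 -103.94] -> bz window lip: 11.04
z0 37.983916275168916
move -2.346947138827886 -0.38037266883117127 -106.48815467729364 tool: [47.   -0.39 95.58]
```

Request:
step_arm(
  moves=[
    [0.0105,0,0.0215,0,0,0,0.02],
    [0.0105,0,0.0215,0,0,0,0.02],
    [0.0105,0,0.0215,0,0,0,0.02],
    [0.0105,0,0.0215,0,0,0,0.02],
    [0,0,0,0,0,0,0.02],
    [0,0,0,0,0,0,0.02],
  ],
)

```text
time: 7.8
tool_pos: [0.4806, -0.0195, 0.0672]
tool_rot: [0.213, -0.163, 0.963, 0.036]
contact_force: [0.9, -0.3, -1.4]
gripper_width: 0.388
```

Run:
```python
from m import *
s,Rt,O,M=rep()
go(454-12-(O+M@np.array([-17,0,-6.75]))@e,-176.7-O@f,28.5+21*M[2,0]+.7*M[2,2]-O[2])
for c in ["side","wrist"]:
    p,d=grab_frame(c);cv2.imwrite(f"pics/g_{c}.png",(p if c=="wrist" else cv2.resize(p[180:290,230:350],None,fx=5,fy=5))[:,:,::-1])
```

```text
t 7.8 tcp [480.6 -19.5  67.2] F [ 0.9 -0.3 -1.4] Fs,Ft,Fz [ 0.8 -0.6 -1.4] tq [-0.08  0.32  0.04] w 33.2
tilt deg 24.94 roll 0.03 yaw-A 0.03 O s,t,z 455.5 -176.1 48.8
lip s,z 442.9 35.5
rail bottom corner in module x,z [ -9.9  -17.76] -> bz window lip: -8.3
move -0.9166923059837018 -0.6024207955916268 -10.790608141610797 tool: [ 5.38 -0.61  9.4 ]
```

View pics/g_wrist.png

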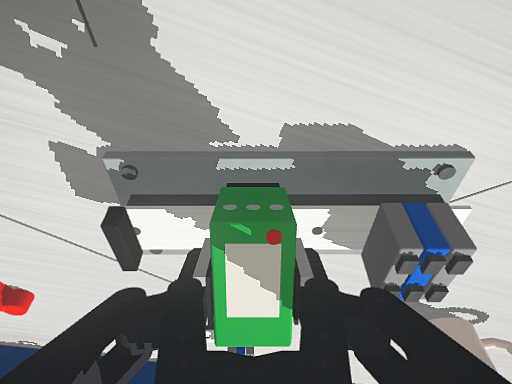

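View pics/g_side.png

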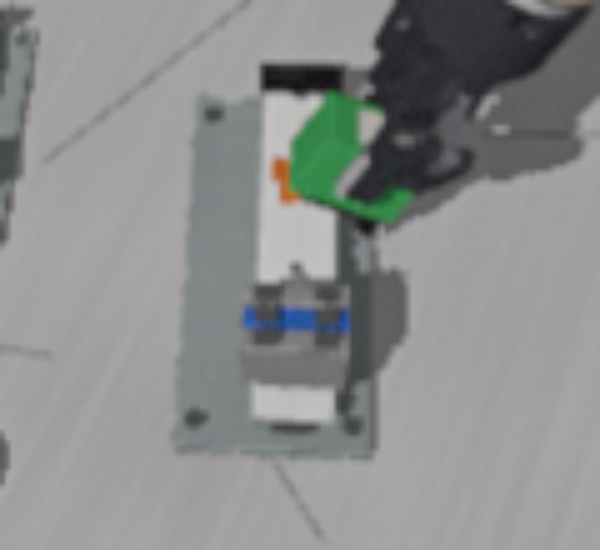

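The side crop shows the orange foot at (285,180) over the rail, and the black leg at (365,225) just outside the near edge. I lower to hooking height and watch the force.

Request:
step_arm(
  moves=[
    [0.0019,-0.0003,0.0032,0,0,0,0.02],
    [0.0018,-0.0003,0.0031,0,0,0,0.02],
    [0.0017,0,0.0031,0,0,0,0.02],
    [0,0,0,0,0,0,0.02],
    [0,0,0,0,0,0,0.02],
  ],
)

```text
time: 8.4
tool_pos: [0.479, -0.0206, 0.0557]
tool_rot: [0.213, -0.162, 0.963, 0.036]
contact_force: [0.4, 0.6, -0.9]
gripper_width: 0.39
```

Run:
```python
from m import *
s,Rt,O,M=rep();go(1,0,0);go(0,0,1)
```

```text
t 8.4 tcp [479.  -20.6  55.7] F [ 0.4  0.6 -0.9] Fs,Ft,Fz [ 0.6  0.4 -0.9] tq [-0.16  0.3   0.  ] w 33.3
tilt deg 24.97 roll 0.01 yaw-A -0.01 O s,t,z 453.6 -176.6 37.3
lip s,z 441.0 24.0
rail bottom corner in module x,z [-3.34 -8.12] -> bz window lip: -11.36
move 1 0 0 tool: [-0.91  0.    0.42]
move 0 0 1 tool: [-0.42  0.   -0.91]
```

Request:
step_arm(
  moves=[
    [-0.003,0,0.0006,0,0,0,0.02],
    [-0.0027,0,0.00125,0,0,0,0.02],
    [-0.0027,0,0.00125,0,0,0,0.02],
    [-0.0027,0,0.00125,0,0,0,0.02],
    [0,0,0,0,0,0,0.02],
    [0,0,0,0,0,0,0.02],
  ],
)

```text
time: 9.0
tool_pos: [0.4904, -0.0166, 0.0565]
tool_rot: [0.213, -0.163, 0.963, 0.036]
contact_force: [0.2, -0.1, -1.3]
gripper_width: 0.391
```

Run:
```python
from m import *
s,Rt,O,M=rep()
```

```text
t 9.0 tcp [490.4 -16.6  56.5] F [ 0.2 -0.1 -1.3] Fs,Ft,Fz [ 0.1 -0.2 -1.3] tq [-0.09  0.32  0.01] w 33.4
tilt deg 24.97 roll 0.01 yaw-A 0.01 O s,t,z 465.7 -176.6 38.1
lip s,z 453.1 24.8
rail bottom corner in module x,z [-14.64  -3.78] -> bz window lip: -6.1
```

Request:
step_arm(
  moves=[
    [-0.0018,0,0.00084,0,0,0,0.02],
    [-0.0018,0,0.00084,0,0,0,0.02],
    [0,0,0,0,0,0,0.02],
  ],
)

```text
time: 9.3
tool_pos: [0.4943, -0.0154, 0.0567]
tool_rot: [0.213, -0.162, 0.963, 0.036]
contact_force: [-0.0, -0.4, -1.6]
gripper_width: 0.388
```

Request:
step_arm(
  moves=[
    [-0.0009,0,0.00042,0,0,0,0.02],
    [-0.0009,0,0.00042,0,0,0,0.02],
    [0,0,0,0,0,0,0.02],
  ],
)

```text
time: 9.6
tool_pos: [0.4961, -0.0147, 0.0566]
tool_rot: [0.213, -0.162, 0.963, 0.036]
contact_force: [0.2, -0.3, -2.3]
gripper_width: 0.393
```

Run:
```python
from m import *
s,Rt,O,M=rep()
```

```text
t 9.6 tcp [496.1 -14.7  56.6] F [ 0.2 -0.3 -2.3] Fs,Ft,Fz [ 0.1 -0.3 -2.3] tq [-0.07  0.34 -0.01] w 33.5
tilt deg 24.98 roll 0.0 yaw-A 0.0 O s,t,z 471.7 -176.7 38.2
lip s,z 459.1 24.9
rail bottom corner in module x,z [-20.12  -1.32] -> bz window lip: -3.54
```

Request:
step_arm(
  moves=[
    [-0.0006,0,0.0003,0,0,0,0.02],
    [0,0,0,0,0,0,0.02],
  ],
)

```text
time: 9.8
tool_pos: [0.4966, -0.0145, 0.0565]
tool_rot: [0.213, -0.162, 0.963, 0.036]
contact_force: [-0.1, 0.1, -1.9]
gripper_width: 0.392
```

Request:
step_arm(
  moves=[
    [-0.0006,0,0.0003,0,0,0,0.02],
    [0,0,0,0,0,0,0.02],
  ],
)

```text
time: 10.0
tool_pos: [0.4973, -0.0143, 0.0565]
tool_rot: [0.213, -0.162, 0.963, 0.036]
contact_force: [1.2, 0.0, -1.9]
gripper_width: 0.388
```

Request:
step_arm(
  moves=[
    [-0.0006,0,0.0003,0,0,0,0.02],
    [0,0,0,0,0,0,0.02],
  ],
)

```text
time: 10.2
tool_pos: [0.498, -0.0141, 0.0565]
tool_rot: [0.213, -0.162, 0.963, 0.036]
contact_force: [0.5, -0.2, -1.2]
gripper_width: 0.391
```

Request:
step_arm(
  moves=[
    [-0.0006,0,0.0003,0,0,0,0.02],
    [0,0,0,0,0,0,0.02],
  ],
)

```text
time: 10.4
tool_pos: [0.4983, -0.0139, 0.0563]
tool_rot: [0.213, -0.163, 0.963, 0.036]
contact_force: [-0.5, -1.2, -1.7]
gripper_width: 0.387
```

Request:
step_arm(
  moves=[
    [-0.0006,0,0.0003,0,0,0,0.02],
    [0,0,0,0,0,0,0.02],
  ],
)

```text
time: 10.6
tool_pos: [0.4986, -0.0137, 0.056]
tool_rot: [0.213, -0.163, 0.963, 0.036]
contact_force: [-3.4, -2.4, -1.5]
gripper_width: 0.385
```

Run:
```python
from m import *
s,Rt,O,M=rep()
```

```text
t 10.6 tcp [498.6 -13.7  56. ] F [-3.4 -2.4 -1.5] Fs,Ft,Fz [-4.  -1.1 -1.5] tq [-0.42  0.87 -0.  ] w 32.9
tilt deg 24.9 roll 0.01 yaw-A 0.02 O s,t,z 474.4 -176.5 37.6
lip s,z 461.8 24.3
rail bottom corner in module x,z [-22.34   0.37] -> bz window lip: -2.52
```

Contact with the edge at about 4 N, within 1 mm of where vision put it. Now I lift a little to feel the lip under the rail.

Request:
step_arm(
  moves=[
    [0.0004,0,-0.001,0,0,0,0.02],
    [-0.0003,0,-0.0006,0,0,0,0.02],
    [0,0,0,0,0,0,0.02],
  ],
)

```text
time: 10.9
tool_pos: [0.4979, -0.0138, 0.0573]
tool_rot: [0.213, -0.162, 0.963, 0.036]
contact_force: [-2.1, -1.5, -3.9]
gripper_width: 0.387
```

Request:
step_arm(
  moves=[
    [-0.0003,0,-0.0006,0,0,0,0.02],
    [0,0,0,0,0,0,0.02],
  ],
)

```text
time: 11.1
tool_pos: [0.4977, -0.0137, 0.0578]
tool_rot: [0.212, -0.163, 0.963, 0.036]
contact_force: [-3.6, -1.3, -5.5]
gripper_width: 0.39
```

Request:
step_arm(
  moves=[
    [-0.0003,0,-0.0006,0,0,0,0.02],
    [0,0,0,0,0,0,0.02],
  ],
)

```text
time: 11.3
tool_pos: [0.4976, -0.0137, 0.0583]
tool_rot: [0.212, -0.163, 0.963, 0.036]
contact_force: [-4.2, -0.4, -6.9]
gripper_width: 0.388
```

Run:
```python
from m import *
s,Rt,O,M=rep(454.8)
```

```text
t 11.3 tcp [497.6 -13.7  58.3] F [-4.2 -0.4 -6.9] Fs,Ft,Fz [-4.1  1.  -6.9] tq [-0.48  1.26  0.04] w 33.1
tilt deg 24.87 roll 0.05 yaw-A 0.02 O s,t,z 473.4 -176.2 40.0
lip s,z 460.8 26.7
rail bottom corner in module x,z [-21.72  -2.55] -> bz window lip: -2.81
```

Lip felt on the rail's underside at about 7 N, so it is hooked, with the underside at 28.5 mm. Next I rock down in the grip to about 13°, keeping the rail corner mid-mouth.

```bash
cat >> m.py <<'E'
def tgt(deg,edge=454.8,bot=28.5,bx=-21.0,gap=1.2,t0=-176.5,off=(0.6,0,20.0)):
    th=np.radians(deg);bz=-5+np.tan(th)*4+gap
    mx=np.cos(th)*e+np.sin(th)*k;mz=-np.sin(th)*e+np.cos(th)*k;Mt=np.c_[mx,f,mz]
    O=edge*e+t0*f+bot*k-Mt@np.array([bx,0,bz])
    Rn=np.c_[-Mt[:,0],Mt[:,1],-Mt[:,2]];return O-Rn@np.array(off),Rn
def plan(degs,start=None,**kw):
    from scipy.spatial.transform import Rotation as Ro
    s=state();p,Rc=s["tool_pos"]*1e3,R(s["tool_rot"])
    for d in degs:
        pn,Rn=tgt(d,**kw);print(d,"shift mm",(Rc.T@(pn-p)).round(2),"turn",Ro.from_matrix(Rc.T@Rn).as_rotvec().round(4));p,Rc=pn,Rn
E
python3 - <<'E'
from m import *
plan([24.9,22,19,16,13])
E
```

```text
24.9 shift mm [ 0.73 -0.32  0.6 ] turn [ 0.001  -0.0005 -0.    ]
22 shift mm [-1.09 -0.    0.88] turn [-0.      0.0506  0.    ]
19 shift mm [-1.14  0.    0.92] turn [-0.      0.0524 -0.    ]
16 shift mm [-1.16  0.    0.93] turn [ 0.      0.0524 -0.    ]
13 shift mm [-1.17  0.    0.94] turn [-0.      0.0524 -0.    ]
```

Request:
step_arm(
  moves=[
    [0.0009,-0.0002,0.001,0,0,0,0.02],
    [-0.0011,0,0.0009,0,0.05,0,0.02],
    [0,0,0,0,0,0,0.02],
  ],
)

```text
time: 11.6
tool_pos: [0.4995, -0.0139, 0.0578]
tool_rot: [0.188, -0.164, 0.968, 0.032]
contact_force: [-8.8, -3.5, -1.2]
gripper_width: 0.389
```

Run:
```python
from m import *
s,Rt,O,M=rep(454.8);plan([22,19,16,13])
```

```text
t 11.6 tcp [499.5 -13.9  57.8] F [-8.8 -3.5 -1.2] Fs,Ft,Fz [-9.5 -0.4 -1.2] tq [-0.71  1.72  0.02] w 33.2
tilt deg 21.99 roll -0.03 yaw-A 0.1 O s,t,z 474.2 -177.0 39.0
lip s,z 461.0 26.4
rail bottom corner in module x,z [-21.92  -2.5 ] -> bz window lip: -3.01
22 shift mm [0.92 0.48 0.31] turn [ 0.0001 -0.0002  0.0019]
19 shift mm [-1.14  0.    0.92] turn [-0.      0.0524 -0.    ]
16 shift mm [-1.16  0.    0.93] turn [ 0.      0.0524 -0.    ]
13 shift mm [-1.17  0.    0.94] turn [-0.      0.0524 -0.    ]
```

Request:
step_arm(
  moves=[
    [0.0016,0,0,0,0,0,0.02],
    [0,0,0,0,0,0,0.02],
  ],
)

```text
time: 11.8
tool_pos: [0.4989, -0.0143, 0.0578]
tool_rot: [0.19, -0.163, 0.968, 0.032]
contact_force: [-1.4, 0.2, -2.0]
gripper_width: 0.391
```

Run:
```python
from m import *
s,Rt,O,M=rep(454.8);plan([19,16,13])
```

```text
t 11.8 tcp [498.9 -14.3  57.8] F [-1.4  0.2 -2. ] Fs,Ft,Fz [-1.2  0.7 -2. ] tq [-0.13  0.65  0.03] w 33.4
tilt deg 22.26 roll -0.03 yaw-A -0.02 O s,t,z 473.7 -177.2 39.1
lip s,z 460.5 26.4
rail bottom corner in module x,z [-21.47  -2.67] -> bz window lip: -3.17
19 shift mm [-0.77  0.67  1.51] turn [-0.0006  0.0569 -0.0002]
16 shift mm [-1.16  0.    0.93] turn [ 0.      0.0524 -0.    ]
13 shift mm [-1.17  0.    0.94] turn [-0.      0.0524 -0.    ]
```

Request:
step_arm(
  moves=[
    [-0.0002,0,0.0008,0,0.03,0,0.02],
    [-0.0005,0,0.0007,0,0.027,0,0.02],
    [0,0,0,0,0,0,0.02],
  ],
)

```text
time: 12.1
tool_pos: [0.5005, -0.014, 0.0569]
tool_rot: [0.162, -0.164, 0.973, 0.027]
contact_force: [0.0, 0.1, -2.2]
gripper_width: 0.387
```

Run:
```python
from m import *
s,Rt,O,M=rep(454.8);plan([16,13],bx=-20.9)
```

```text
t 12.1 tcp [500.5 -14.   56.9] F [ 0.   0.1 -2.2] Fs,Ft,Fz [ 0.1  0.1 -2.2] tq [-0.15  0.36 -0.07] w 33.0
tilt deg 18.94 roll -0.07 yaw-A 0.03 O s,t,z 474.1 -177.4 37.8
lip s,z 460.2 25.9
rail bottom corner in module x,z [-21.31  -2.52] -> bz window lip: -3.52
16 shift mm [-0.73  0.89  1.  ] turn [-0.0011  0.0513  0.0009]
13 shift mm [-1.17  0.    0.93] turn [-0.      0.0524 -0.    ]
```

Request:
step_arm(
  moves=[
    [-0.0003,0,0.0005,0,0.026,0,0.02],
    [-0.0004,0,0.0005,0,0.026,0,0.02],
    [-0.0006,0,0.0005,0,0.026,0,0.02],
    [0,0,0,0,0,0,0.02],
  ],
)

```text
time: 12.5
tool_pos: [0.502, -0.0132, 0.0556]
tool_rot: [0.124, -0.165, 0.978, 0.021]
contact_force: [0.4, -0.1, -1.1]
gripper_width: 0.387
```

Run:
```python
from m import *
s,Rt,O,M=rep(454.8);plan([13,12],bx=-20.9)
for c in ["side","wrist"]:
    p,d=grab_frame(c);cv2.imwrite(f"pics/i_{c}.png",(p if c=="wrist" else cv2.resize(p[180:290,230:350],None,fx=5,fy=5))[:,:,::-1])
```

```text
t 12.5 tcp [502.  -13.2  55.6] F [ 0.4 -0.1 -1.1] Fs,Ft,Fz [ 0.3 -0.2 -1.1] tq [-0.08  0.18  0.02] w 33.1
tilt deg 14.42 roll -0.05 yaw-A 0.03 O s,t,z 474.3 -177.2 36.1
lip s,z 459.5 25.3
rail bottom corner in module x,z [-20.8   -2.47] -> bz window lip: -4.02
13 shift mm [-0.66  0.68  0.13] turn [-0.0007  0.0248  0.0008]
12 shift mm [-0.4   0.    0.31] turn [-0.      0.0175 -0.    ]
```

View pics/i_side.png

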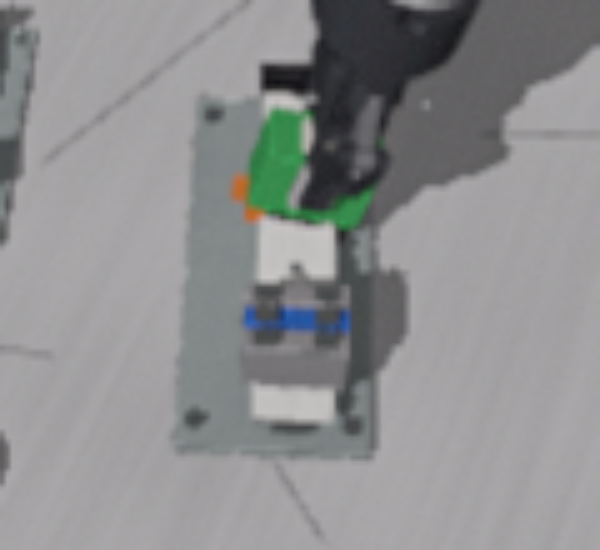

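View pics/i_wrist.png

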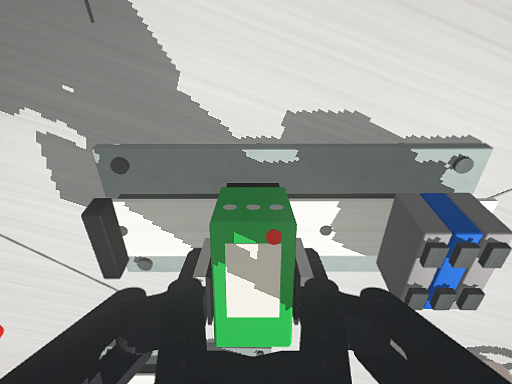

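Request:
step_arm(
  moves=[
    [-0.0008,0,0.0003,0,0.03,0,0.02],
    [0,0,0,0,0,0,0.02],
  ],
)

```text
time: 12.8
tool_pos: [0.5027, -0.0131, 0.0556]
tool_rot: [0.109, -0.165, 0.98, 0.018]
contact_force: [2.2, -0.2, 0.6]
gripper_width: 0.388
```

Run:
```python
from m import *
s,Rt,O,M=rep(454.8);plan([12],bx=-20.9)
```

```text
t 12.8 tcp [502.7 -13.1  55.6] F [ 2.2 -0.2  0.6] Fs,Ft,Fz [ 2.  -0.9  0.6] tq [-0.05 -0.36 -0.05] w 33.1
tilt deg 12.7 roll -0.06 yaw-A 0.01 O s,t,z 474.4 -177.3 35.9
lip s,z 459.3 25.6
rail bottom corner in module x,z [-20.71  -2.94] -> bz window lip: -4.16
12 shift mm [-0.47  0.8   0.25] turn [-0.001   0.0123  0.0004]
```

The foot's ramp now rests on the far edge (force swung to +2 N). I release.

Request:
step_arm(
  moves=[
    [0,0,0,0,0,0,0.04],
    [0,0,0,0,0,0,0.05],
    [0,0,0,0,0,0,0.06],
    [0,0,0,0,0,0,0.06],
    [0,0,0,0,0,0,0.06],
    [0,0,0,0,0,0,0.06],
  ],
)

```text
time: 13.4
tool_pos: [0.5015, -0.0131, 0.0546]
tool_rot: [0.109, -0.165, 0.98, 0.018]
contact_force: [-0.1, 0.9, -0.0]
gripper_width: 0.703
```

Run:
```python
from m import *
s,Rt,O,M=rep(454.8)
for c in ["wrist"]:
    T=np.array(camera_info("wrist")["world_from_camera"])
    p,d=grab_frame(c);cv2.imwrite(f"pics/j_{c}.png",p[:,:,::-1])
C=cloud("wrist",d,T)*1e3;Rt=R(s["tool_rot"]);pp=p.astype(int)
g=(pp[...,1]>pp[...,0]+40)&(pp[...,1]>pp[...,2]+30)&(C[...,2]>60)
S=C[g]@e;Z=C[g][:,2];tt=C[g]@f
import numpy as np
c=np.linalg.lstsq(np.c_[S,tt,np.ones(len(S))],Z,rcond=None)[0];r=Z-np.c_[S,tt,np.ones(len(S))]@c
k_=abs(r)<2;c=np.linalg.lstsq(np.c_[S,tt,np.ones(len(S))][k_],Z[k_],rcond=None)[0]
print("top slope deg",np.degrees(np.arctan(c[:2])),"s",np.percentile(S[k_],[1,99]),"t",np.percentile(tt[k_],[1,99]),Z.max())
```

```text
t 13.4 tcp [501.5 -13.1  54.6] F [-0.1  0.9 -0. ] Fs,Ft,Fz [ 0.2  0.9 -0. ] tq [-0.02  0.08  0.01] w 60.0
tilt deg 12.66 roll 0.0 yaw-A -0.01 O s,t,z 473.3 -176.9 35.0
lip s,z 458.2 24.7
rail bottom corner in module x,z [-19.44  -2.3 ] -> bz window lip: -4.45
top slope deg [14.78939972 -0.16715445] s [433.22426044 490.0390648 ] t [-194.43966365 -161.19646722] 176.79751380633874
```

View pics/j_wrist.png

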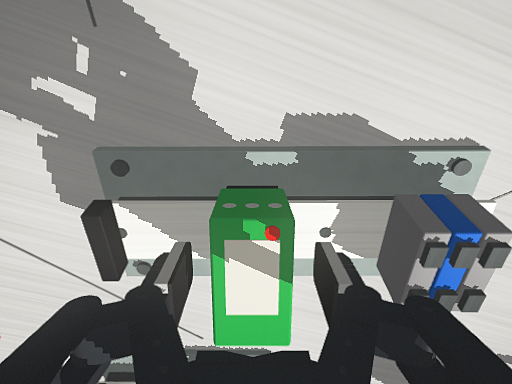

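Request:
step_arm(
  moves=[
    [0,0,-0.01,0,0,0,0.06],
    [0,0,-0.03,0,0,0,0.06],
    [0,0,-0.04,0,0,0,0.06],
    [0,0,-0.03,0,0.11,0,0.06],
    [0,0,0,0,0.11,0,0],
    [0,0,0,0,0,0,0],
    [0,0,0,0,0,0,0],
    [0,0,0,0,0,0,0],
  ],
)

```text
time: 14.25
tool_pos: [0.4777, -0.0208, 0.1608]
tool_rot: [0.0, -0.166, 0.986, 0.001]
contact_force: [-0.7, -0.2, 0.1]
gripper_width: 0.022
```

```bash
cat > look.py <<'E'
from m import *
import sys
s,Rt,O,M=rep(454.8);print("R",Rt.round(3).tolist())
tag=sys.argv[1]
for cam in ["wrist","top","side"]:
    T=np.array(camera_info(cam)["world_from_camera"])
    p,d=grab_frame(cam);cv2.imwrite(f"pics/{tag}_{cam}.png",(p if cam=="wrist" else cv2.resize(p[180:290,220:360],None,fx=5,fy=5))[:,:,::-1])
    C=cloud(cam,d,T)*1e3;S0=C@e;T0=C@f
    g=(S0>430)&(S0<512)&(T0>-200)&(T0<-155)&(C[...,2]>70)&(C[...,2]<110)&(d>0)
    if g.sum()<50: print(cam,g.sum());continue
    l,lab,st,_=cv2.connectedComponentsWithStats(g.astype(np.uint8));g=lab==1+np.argmax(st[1:,4])
    S=S0[g];Z=C[g][:,2];tt=T0[g];A_=np.c_[S-473,tt+176,np.ones(len(S))];k_=np.ones(len(S),bool)
    for _ in range(6):
        c=np.linalg.lstsq(A_[k_],Z[k_],rcond=None)[0];k_=abs(Z-A_@c)<1.5
    r=cv2.minAreaRect(np.c_[S,tt][k_].astype(np.float32))
    print(cam,k_.sum(),"slope deg",np.degrees(np.arctan(c[:2])).round(2),"z mid",c[2].round(1),"s",np.percentile(S[k_],[1,99]).round(1),"t",np.percentile(tt[k_],[1,99]).round(1),"rect",np.round(r[0],1),np.round(r[1],1),round(r[2],1))
E
python3 look.py k
```

```text
t 14.25 tcp [477.7 -20.8 160.8] F [-0.7 -0.2  0.1] Fs,Ft,Fz [-0.7 -0.   0.1] tq [ 0.03  0.02 -0.01] w 1.9
tilt deg 0.01 roll 0.07 yaw-A -0.01 O s,t,z 443.8 -176.3 140.8
lip s,z 426.8 134.1
rail bottom corner in module x,z [  10.96 -112.35] -> bz window lip: -5.01
R [[-0.945, -0.328, -0.0], [-0.328, 0.945, 0.001], [-0.0, 0.001, -1.0]]
wrist 2430 slope deg [15.19  0.03] z mid 87.9 s [433.7 485.2] t [-194.8 -161.5] rect [ 461.9 -178.2] [57.7 33.5] 0.2
top 0
side 99 slope deg [10.35 -6.32] z mid 85.8 s [434.  490.6] t [-192.5 -158.2] rect [ 462.4 -176. ] [36.1 56.8] 89.7
```

View pics/k_wrist.png

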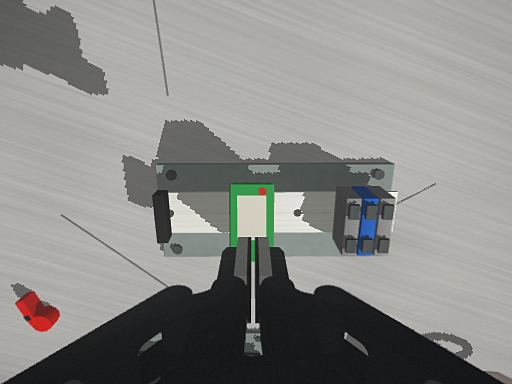

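View pics/k_side.png

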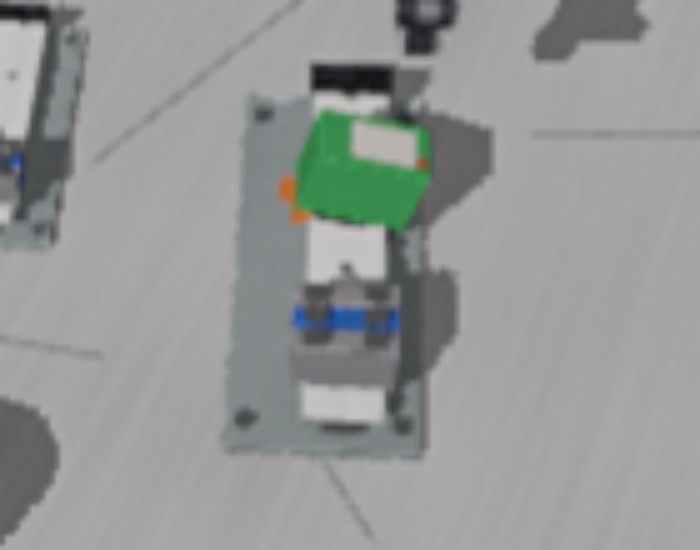

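The module rests hooked, tilted about 15° with yaw about 0°. The wrist view shows its top at (252,210), lip leg outboard of the near edge and the foot over the far edge at side crop (290,195). Next I press above the foot with shut fingers.

Request:
step_arm(
  moves=[
    [-0.017,-0.0015,0.025,0,0,0,0],
    [-0.017,0,0.015,0,0,0,0],
    [0,0,0,0,-0.11,0,0],
    [0,0,0,0,-0.11,0,0],
    [0,0,0,0,0,0,0],
    [0,0,0,0,0,0,0],
  ],
)

```text
time: 15.0
tool_pos: [0.511, -0.0115, 0.1221]
tool_rot: [0.108, -0.165, 0.98, 0.018]
contact_force: [-0.2, -0.9, 0.5]
gripper_width: -0.002
```

```bash
cat >> m.py <<'E'
def tip():
    s=state();Rt=R(s["tool_rot"]);p=s["tool_pos"]*1e3
    print("t",s["time"],"tip s,t,z",np.round([p@e,p@f,p[2]],1),"tilt",np.degrees(np.arcsin(-Rt[2,0])).round(1),"Fs,Ft,Fz",np.round([s["contact_force"]@e,s["contact_force"]@f,s["contact_force"][2]],1))
E
python3 - <<'E'
from m import *
tip();go(1,0,0);go(0,0,-1)
E
```

```text
t 15.0 tip s,t,z [ 478.9 -178.5  122.1] tilt 12.6 Fs,Ft,Fz [-0.5 -0.8  0.5]
move 1 0 0 tool: [-0.98  0.    0.22]
move 0 0 -1 tool: [0.22 0.   0.98]
```

Request:
step_arm(
  moves=[
    [0.0032,0,0.0142,0,0,0,0],
    [0.0026,0,0.0118,0,0,0,0],
    [0,0,0,0,0,0,0],
    [0,0,0,0,0,0,0],
  ],
)

```text
time: 15.4
tool_pos: [0.5111, -0.0109, 0.0944]
tool_rot: [0.108, -0.165, 0.98, 0.019]
contact_force: [0.9, -0.1, -0.5]
gripper_width: -0.002
```

Request:
step_arm(
  moves=[
    [0.0002,0,0.001,0,0,0,0],
    [0.0002,0,0.001,0,0,0,0],
    [0,0,0,0,0,0,0],
  ],
)

```text
time: 15.7
tool_pos: [0.5117, -0.0112, 0.0936]
tool_rot: [0.109, -0.165, 0.98, 0.018]
contact_force: [-0.5, -1.0, 0.6]
gripper_width: -0.006
```

```bash
python3 -c "
from m import *
tip()"
```

```text
t 15.7 tip s,t,z [ 479.7 -178.4   93.6] tilt 12.7 Fs,Ft,Fz [-0.7 -0.7  0.6]
```

Request:
step_arm(
  moves=[
    [0.0002,0,0.001,0,0,0,0],
    [0.0002,0,0.001,0,0,0,0],
    [0,0,0,0,0,0,0],
  ],
)

```text
time: 16.0
tool_pos: [0.5115, -0.0111, 0.0912]
tool_rot: [0.109, -0.165, 0.98, 0.018]
contact_force: [0.1, 0.4, 0.7]
gripper_width: 0.003
```

Request:
step_arm(
  moves=[
    [0.0002,0,0.001,0,0,0,0],
    [0.0002,0,0.001,0,0,0,0],
    [0,0,0,0,0,0,0],
  ],
)

```text
time: 16.3
tool_pos: [0.5119, -0.0112, 0.0895]
tool_rot: [0.109, -0.165, 0.98, 0.018]
contact_force: [0.2, 0.2, -0.2]
gripper_width: -0.003
```

```bash
python3 -c "
from m import *
tip()"
```

```text
t 16.3 tip s,t,z [ 479.9 -178.5   89.5] tilt 12.7 Fs,Ft,Fz [ 0.3  0.1 -0.2]
```

Request:
step_arm(
  moves=[
    [0.0002,0,0.001,0,0,0,0],
    [0,0,0,0,0,0,0],
  ],
)

```text
time: 16.5
tool_pos: [0.5125, -0.0112, 0.0892]
tool_rot: [0.11, -0.165, 0.98, 0.018]
contact_force: [1.0, 1.4, 3.8]
gripper_width: 0.003
```

Request:
step_arm(
  moves=[
    [0.0002,0,0.001,0,0,0,0],
    [0,0,0,0,0,0,0],
  ],
)

```text
time: 16.7
tool_pos: [0.5131, -0.0113, 0.0889]
tool_rot: [0.11, -0.165, 0.98, 0.018]
contact_force: [-0.1, 0.2, 5.7]
gripper_width: 0.003
```

```bash
python3 -c "
from m import *
tip()"
```

```text
t 16.7 tip s,t,z [ 481.  -178.9   88.9] tilt 12.8 Fs,Ft,Fz [-0.   0.2  5.7]
```

Contact at 5.7 N. Now I press while following the rocking motion.

Request:
step_arm(
  moves=[
    [-0.0015,0,0.0013,0,0.03,0,0],
    [0,0,0,0,0,0,0],
  ],
)

```text
time: 16.9
tool_pos: [0.5145, -0.0107, 0.0874]
tool_rot: [0.095, -0.166, 0.981, 0.015]
contact_force: [2.0, -0.2, 9.0]
gripper_width: 0.001
```

Request:
step_arm(
  moves=[
    [-0.0015,0,0.0013,0,0.03,0,0],
    [0,0,0,0,0,0,0],
  ],
)

```text
time: 17.1
tool_pos: [0.5166, -0.0101, 0.0867]
tool_rot: [0.081, -0.166, 0.983, 0.013]
contact_force: [1.3, -0.6, 5.7]
gripper_width: -0.001
```

```bash
python3 -c "
from m import *
tip()"
```

```text
t 17.1 tip s,t,z [ 484.7 -179.    86.7] tilt 9.4 Fs,Ft,Fz [ 1.  -1.   5.7]
```

Request:
step_arm(
  moves=[
    [-0.0016,0,0.0013,0,0.035,0,0],
    [0,0,0,0,0,0,0],
  ],
)

```text
time: 17.3
tool_pos: [0.5186, -0.0095, 0.0859]
tool_rot: [0.064, -0.166, 0.984, 0.01]
contact_force: [1.0, 0.7, 7.2]
gripper_width: 0.0
```

Request:
step_arm(
  moves=[
    [-0.0016,0,0.0013,0,0.035,0,0],
    [0,0,0,0,0,0,0],
  ],
)

```text
time: 17.5
tool_pos: [0.5206, -0.0088, 0.0851]
tool_rot: [0.047, -0.166, 0.985, 0.007]
contact_force: [3.3, 1.3, 7.1]
gripper_width: 0.001
```

```bash
python3 -c "
from m import *
tip()"
```

```text
t 17.5 tip s,t,z [ 488.9 -179.1   85.1] tilt 5.5 Fs,Ft,Fz [3.6 0.1 7.1]
```

Request:
step_arm(
  moves=[
    [-0.0014,0,0.0013,0,0.035,0,0],
    [0,0,0,0,0,0,0],
  ],
)

```text
time: 17.7
tool_pos: [0.5224, -0.0083, 0.0842]
tool_rot: [0.03, -0.166, 0.986, 0.004]
contact_force: [3.5, 1.7, 7.9]
gripper_width: -0.001
```

Request:
step_arm(
  moves=[
    [-0.0012,0,0.0012,0,0.035,0,0],
    [0,0,0,0,0,0,0],
  ],
)

```text
time: 17.9
tool_pos: [0.5237, -0.0078, 0.0835]
tool_rot: [0.013, -0.166, 0.986, 0.001]
contact_force: [2.6, 1.0, 10.1]
gripper_width: 0.001
```

```bash
python3 -c "
from m import *
tip()"
```

```text
t 17.9 tip s,t,z [ 492.2 -179.2   83.5] tilt 1.5 Fs,Ft,Fz [ 2.8  0.1 10.1]
```

Request:
step_arm(
  moves=[
    [0,0,0.001,0,0.02,0,0],
    [0,0,0,0,0,0,0],
  ],
)

```text
time: 18.1
tool_pos: [0.5239, -0.0079, 0.0834]
tool_rot: [0.004, -0.166, 0.986, -0.0]
contact_force: [1.1, 2.6, 14.3]
gripper_width: 0.0
```

Request:
step_arm(
  moves=[
    [0,0,0.0007,0,0,0,0],
    [0,0,0,0,0,0,0],
  ],
)

```text
time: 18.3
tool_pos: [0.5241, -0.0079, 0.0833]
tool_rot: [0.004, -0.166, 0.986, -0.0]
contact_force: [-0.4, 2.4, 16.1]
gripper_width: 0.001
```

```bash
python3 -c "
from m import *
tip()"
```

```text
t 18.3 tip s,t,z [ 492.5 -179.4   83.3] tilt 0.4 Fs,Ft,Fz [ 0.4  2.4 16.1]
```

Stiff at 83.3 mm, the flush height. I retreat and check.

Request:
step_arm(
  moves=[
    [0,0,-0.01,0,0,0,0],
    [0,0,-0.03,0,0,0,0],
    [0.01,0,-0.04,0,0,0,0],
    [0.03,0,-0.03,0,0,0,0],
    [0.03,0,0,0,0,0,0],
    [0,0,0,0,0,0,0],
    [0,0,0,0,0,0,0],
  ],
)

```text
time: 19.0
tool_pos: [0.4538, -0.0308, 0.1881]
tool_rot: [-0.0, -0.166, 0.986, 0.0]
contact_force: [-0.3, 0.1, -0.8]
gripper_width: -0.001
```

```bash
sed -i 's/>70)&(C\[...,2\]<110)/>72)\&(C[...,2]<100)/' look.py; python3 look.py n
python3 - <<'E'
from h import *
for cam in ["top","side"]:
    p,dd=grab_frame(cam);C=cloud(cam,dd)
    cv2.imwrite(f"pics/n2_{cam}.png",p[:,:,::-1])
E
```

```text
t 19.0 tcp [453.8 -30.8 188.1] F [-0.3  0.1 -0.8] Fs,Ft,Fz [-0.2  0.1 -0.8] tq [-0.04  0.02  0.03] w -0.0
tilt deg 0.0 roll 0.05 yaw-A -0.04 O s,t,z 417.9 -178.0 168.1
lip s,z 400.9 161.3
rail bottom corner in module x,z [  36.85 -139.56] -> bz window lip: -5.0
R [[-0.945, -0.327, -0.0], [-0.327, 0.945, 0.001], [-0.0, 0.001, -1.0]]
wrist 739 slope deg [1.06 0.16] z mid 84.3 s [445.6 470.1] t [-194.8 -161.9] rect [ 457.9 -178.1] [33.6 25.2] 89.6
top 0
side 148 slope deg [-0.4  -2.23] z mid 83.3 s [444.5 503.2] t [-193.1 -158.5] rect [ 474. -176.] [35.2 59.5] 89.0
```

View pics/n_wrist.png

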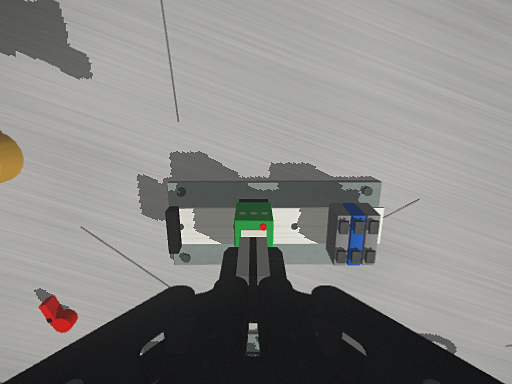

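View pics/n_side.png

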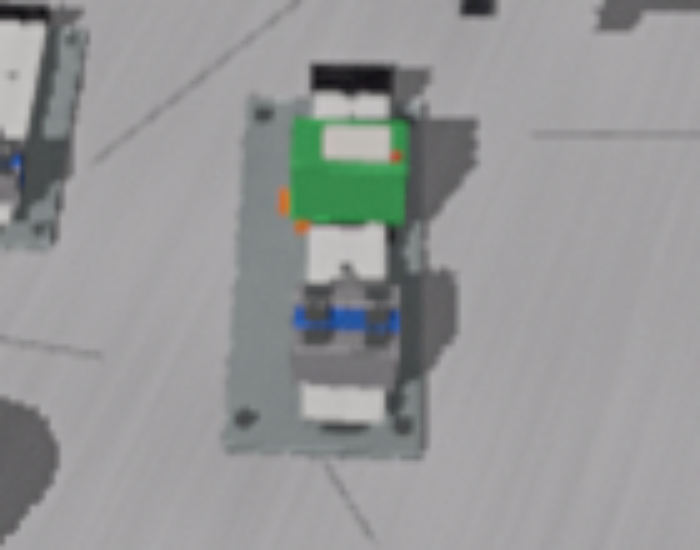

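View pics/n2_top.png

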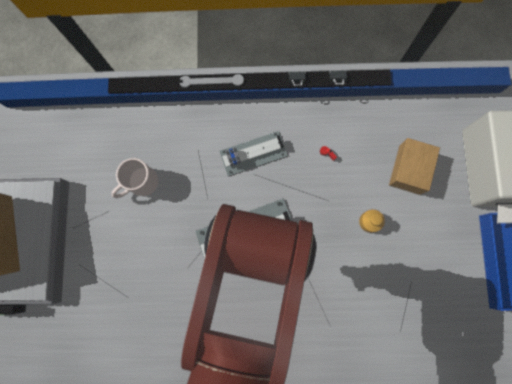

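Flush by the look of it. I'll take one clear view of the whole top from a shifted pose to confirm level and clicked.

Request:
step_arm(
  moves=[
    [-0.04,0,-0.01,0,0,0,0],
    [-0.04,0,0,0,0,0,0],
    [-0.04,0,0,0,0,0,0],
    [-0.03,0,0,0,0,0,0],
    [0,0,0,0,0,0,0],
    [0,0,0,0,0,0,0],
  ],
)

```text
time: 19.85
tool_pos: [0.5964, 0.0186, 0.1982]
tool_rot: [-0.001, -0.167, 0.986, 0.0]
contact_force: [-0.8, 0.1, 0.4]
gripper_width: 0.003
```

```bash
python3 look.py q
```

```text
t 19.85 tcp [596.4  18.6 198.2] F [-0.8  0.1  0.4] Fs,Ft,Fz [-0.8  0.3  0.4] tq [ 0.   -0.    0.01] w 0.3
tilt deg -0.07 roll 0.05 yaw-A 0.05 O s,t,z 568.8 -178.0 178.2
lip s,z 551.8 171.4
rail bottom corner in module x,z [-113.85 -149.81] -> bz window lip: -5.12
R [[-0.944, -0.329, -0.001], [-0.329, 0.944, 0.0], [0.001, 0.001, -1.0]]
wrist 3441 slope deg [-0.27 -0.02] z mid 84.1 s [446.7 505.1] t [-194.6 -161.8] rect [ 475.8 -178.2] [33.8 58.8] 90.0
top 108 slope deg [-0.12  1.38] z mid 84.4 s [445.5 492.7] t [-195.1 -172.1] rect [ 468.3 -190.7] [22.1 53.3] 69.9
side 149 slope deg [-0.43 -2.97] z mid 83.3 s [444.5 502.3] t [-193.1 -158.9] rect [ 473.9 -175.6] [58.9 35.4] 0.7
```

View pics/q_wrist.png

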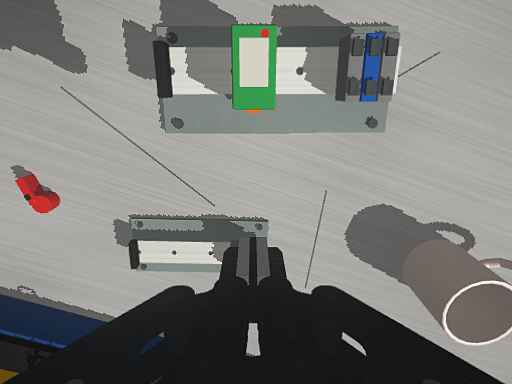

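```bash
python3 -c "
from plant import *
print(state()['contact_force'].round(1));print(job_done())"
```

```text
[ 0.1 -0.8 -0.2]
the job is handed in; nothing more can be done
None
```

The relay module is on the empty stretch of the larger rail, level and flush, and the job was handed in at about 20 s. The hand-in reports no verdict.

**What I did:** I gripped the module by its flat sides and tilted it foot end up by 25°. I found the rail edge at about 4 N and felt the lip against the underside at about 7 N. I then rocked it down in the grip, released it at about 13° tilt, and pressed above the foot with shut fingers until it stopped hard at flush height. While the module was still in the grip, one step pushed on the rail edge at about 9.5 N and I backed off. The press peaked at about 16 N.

**Last checks:**

| Check | Measured |
|---|---|
| Tilt (wrist camera) | about 0.3° |
| Yaw relative to the rail | within about 0.1° (wrist camera) |
| Module top height | 83 to 84 mm, so the origin is about 31 to 32 mm over the deck |
| Offset from plate centre line | about -7 to -8 mm |
| Position along the plate | about y -23 mm |

- **Bystanders:** the mug, weight, whistle and carton look unmoved in the top view; I did not measure them. The fingers were clear of everything.
- **Camera disagreement:** the cameras differ by 1 to 2 mm. The side and top fits, with few pixels, show 1 to 3° of cross-slope that the wrist view does not.
- **The click was inferred:** I took it from the module staying level after release and did not measure it. The orange tab still shows slightly past the housing, as it did at the start.

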